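# Shut the guide cover and hold the mark-check probe in its guide

## Robot

A 7-joint arm with a two-finger parallel gripper is mounted at the origin on the work surface; the furniture and walls round the work are solid. World frame = base frame: x ahead of the robot, y to its left, z up, the work surface at z = 0. Lengths are in m, angles in rad, forces in N, time in s.
With the tool pointing down it reaches from about 0.4 to 0.925 m from the base axis. Payload 4.1 kg.
Tool frame: the origin (TCP) lies midway between the tips of the shut fingers; the grasp point (between the pads) lies robot.tcp_to_grasp behind it (robot.tcp_to_grasp is the distance from the TCP to the grasp point, in m); z points along the fingers, y is the direction in which the jaws open and shut (so a half turn about z gives the same grasp; the last joint's range is limited). The gripper opens to 85 mm and grips with 20 to 120 N. Pads are 22 mm wide; open, the fingers measure 114 mm over their backs; the gripper's body (76 mm by 85 mm) begins 54 mm behind the grasp point. The pads swing forward as they close: fully open they stand 13 mm farther back than shut.
Start: joints at [-1.348, 0.398, 0.045, 1.537, -0.019, 1.207, -0.051], TCP at [0.206, 0.617, 0.231] pointing down, gripper open.
Joint ranges: [-2.82, 2.82], [-0.49, 2.23], [-1.37, 1.46], [0, 2.46], [-1.36, 4.5], [0.23, 2], [-2.94, 2.94]. Speed limits (rad/s): [2.57, 2.57, 3.14, 3.14, 3.14, 3.14, 3.14].

## Interface

Orientations are given as a rotation vector (axis times angle).
In Python, from station import robot, read_camera, job gives the robot as it stands.
- The arm moves only by the tool carry_out, never from a script. Its argument "steps" is a list of rows, each a list of 5 numbers: the shift along the world's x, y, z in m, then the turn about the world's z in degrees, then the gripper's target within -1 to 1 (shut at 1, half-way at 0, fully open at -1). In form: [[x, y, z, spin, grip], ...]. A call has 1 to 10 rows; each row shifts and turns the pose as measured when the row begins; what a row does not reach is not made up. A row lasts 1/8 s, in which the tool goes at most 62.5 mm and 10.7 degrees, less where a joint would pass 70% of its speed; a pose out of reach is approached as far as the arm can. A call with a gripper value outside its range is refused whole. The fingers move at their own pace and stop on an object; "newtons" is the grip in N (left out, the last holds). Time passes only in rows, so rows that do not move let the fingers close. It gives the time, the measured TCP pose, the force and the opening at its end, in the units of the state.
- robot.get_state(): the state, without advancing time (a new reading comes with each control period).
- read_camera(name): name is "side" or "top"; returns a dict with "image" (384x512x3 uint8, blue, green, red), "depth" (384x512 float32, m along the optical axis (not along the pixel's ray), 0 where there is no reading), "K" (3x3 intrinsics, pixels), "R" (3x3) and "t" (3): a world point X has camera coordinates R X + t. Camera axes: x right, y down, z forward; pixel columns grow to the right and rows downward; lengths in m; the calibration is good to about 2 mm. A picture is of the moment at which its call begins.
- job.finish_job(): hands the job in, once; it reports no verdict.
The state is a dict: "clock": time; "q": joint angles; "qvel": joint speeds; "tau": joint torques, N m; "ee_pos": TCP position; "orientation": TCP orientation; "contact_force": force on the tool from outside, world axes, zero at the start; "ft_torque": the same for the moment, N m; "finger_gap": opening from 0.0 (shut) to 1.0 (fully open).
Only numpy, scipy, OpenCV 4.12 (cv2) and the standard library are available. Lean on these libraries where they do the work, as an engineer would, in place of code of your own. Each camera call takes 0.05 s, during which the arm holds its last target.

## Task

Make the marked part ready for a contactless probe reading: first press the nest's green hinged cover down until its catch holds it shut by itself, then lift the probe out of its stand by the black handle. Lower its rod upright through the round guide hole in the shut cover, without letting it touch the cover or the part below, until the red band is half sunk in the hole, and finish holding it there, still and centred in the hole: do not let go of it. Leave the other things on the bench where they are.

Things in the scene. Friction and masses are not known exactly. Their poses are not given: they have to be found in the camera images.
- nest: Fixed nest: aluminium base 150 x 100 x 12 mm, grey posts at both short ends (tallest 98 mm), a silver turned part in the middle (32 mm wide, top at 49 mm). Origin: centre of the underside; z up, x towards the cover's hinge, -x towards its catch. Hinge pin along y at x = 60, z = 86 mm. With the cover shut its top is level at z = 92 mm and the guide hole is at x = y = 0.
- cover (a joint): Angle of the green hinged cover in rad: 0 shut, positive open (stands ajar at 0.35 to 0.6 on a light spring). In the last few mm it must be pushed past a spring catch at its free edge (about 8 N on the black strip); the catch then holds it at 0.
- guide_hole (a point): Centre of the mouth of the round guide hole in the cover's top face, ringed by a thin brass bead. Hole 24 mm wide, through the 12 mm plate. Fixed in the cover, 60 mm from the hinge pin; z is the hole's axis (up when shut), x points to the hinge. With the cover shut: 92 mm above the bench, 43 mm above the part.
- press_strip (a point): Middle of the black strip (28 x 54 mm) on the cover's top face near its free edge: the place to press. 88 mm from the hinge pin, 20 mm from the free edge. Turns with the cover; when shut it is at x = -28, y = 0, z = 92 mm in the nest's frame. Same axes as guide_hole.
- probe_grip (a point): Centre of the probe's upright black handle, round, 28 mm wide, 56 mm high, two silver rings: the place to grip. Below it a steel rod 10 mm wide, 80 mm long, whose end is 108 mm below this point; red band from 24 to 36 mm above that end. Weighs 0.08 to 0.17 kg; z is its axis, up. The handle rests on the stand with the rod loose in its hole; starts 118 mm above the bench.
- probe_tip (a point): Lower end of the probe's rod, 108 mm below probe_grip on the probe's axis, z along the axis towards the handle. At first hidden in the stand, 10 mm above the bench.
- stand: Fixed grey stand of the probe: block 46 x 46 mm, 90 mm high, on a dark 64 x 64 mm foot, with an upright square hole of 16 mm through its middle. Origin: centre of its underside, on the bench. Fixed obstacles: the monitor (x 0.21 to 0.30, y below -0.02, up to z = 0.52 m) and the column on the left (x 0.47 to 0.66, y 0.15 to 0.30, 1 m tall, on a base 0.13 m high from x 0.42, y 0.10).
- usb_stick: Bystander: red memory stick, 18 x 56 x 9 mm. Origin: centre of its underside.

How it is judged:
By the outcome, as a careful person would: the job done as asked, in the order asked, and still so for the second after the job is handed in, while the arm keeps its last pose, push and grip.
It also fails if it takes over 58 s, if anything falls off the work surface, if the arm or the gripper's body presses on something with over 40 N, if the wrist force passes 120 N, or if a joint passes its speed limit or range.

## Working session

There is one attempt and no reset: what is moved stays moved. The work goes in short steps, Python scripts to look and compute and a tool call to move; the robot and the scene stay as the last step left them, time stands still between calls to the robot, and variables do not carry over. Pictures are saved under pics/ and viewed, and the job is handed in when it is done.

Besides the shell and the picture viewer there is one more tool, called after "Request:" as name(argument=value, ...) on one line, values as JSON. carry_out: Moves the arm, as the interface text tells. Its arguments: {"type":"object","properties":{"steps":{"type":"array"},"newtons":{"type":"number"}},"required":["steps"]}

```bash
mkdir -p pics; cat > h.py <<'E'
import numpy as np, cv2
from station import robot, read_camera, job
def pt(c,u,v,d=None):
    d=c["depth"][int(v),int(u)] if d is None else d
    return c["R"].T@(d*np.linalg.inv(c["K"])@np.array([u,v,1.])-c["t"])
def ray(c,u,v,z):
    o=-c["R"].T@c["t"]; r=c["R"].T@np.linalg.inv(c["K"])@np.array([u,v,1.])
    return o+r*(z-o[2])/r[2]
def proj(c,X):
    p=c["K"]@(c["R"]@np.array(X)+c["t"]); return p[:2]/p[2]
def cloud(c):
    v,u=np.mgrid[:384,:512]; d=c["depth"]
    P=np.stack([u*d,v*d,d],-1)@np.linalg.inv(c["K"]).T
    return (P-c["t"])@c["R"]
E
python3 - <<'E'
from h import *
s=robot.get_state(); print(s, robot.tcp_to_grasp)
for n in("side","top"):
    c=read_camera(n); cv2.imwrite(f"pics/{n}0.png",c["image"]); print(n,-c["R"].T@c["t"],c["R"][2],c["K"][0])
    np.savez(f"{n}0.npz",**c)
E
```

```text
{'clock': 0.0, 'q': array([-1.34800921,  0.39919032,  0.04503477,  1.53790725, -0.0186884 ,
        1.20688327, -0.05068508]), 'qvel': array([-4.02965009e-04, -2.21769393e-05, -2.66992015e-04,  7.85683673e-05,
        4.14922377e-04,  1.08046794e-03, -6.50119681e-04]), 'tau': array([-1.87391634e-04, -4.75109518e+01,  1.36447672e+00, -2.54229230e+01,
        1.15244559e-02,  9.35548829e-03, -1.54166365e-06]), 'ee_pos': array([0.2053515 , 0.6160318 , 0.23025245]), 'orientation': array([-5.03055433e-01, -3.10088190e+00,  3.07808762e-03]), 'contact_force': array([0.85194465, 0.40432069, 0.4062892 ]), 'ft_torque': array([ 0.01791204, -0.02744346, -0.06878616]), 'finger_gap': 0.996004569702738} 0.0187
side [ 0.54770574 -0.88918019  0.53124137] [-0.03184531  0.86125604 -0.50717247] [447.88286745   0.         250.00525027]
top [ 0.34654828 -0.15586973  0.93321211] [ 0.21684491 -0.0080892  -0.97617255] [379.91651704   0.         262.66577399]
```

View pics/side0.png

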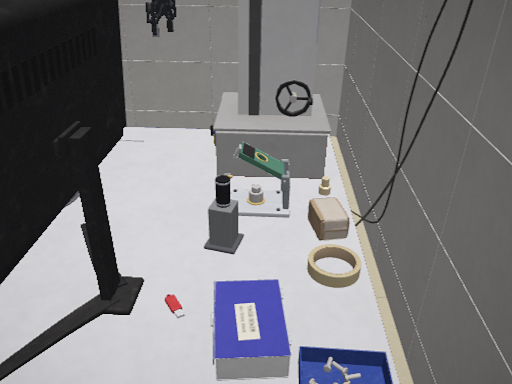

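View pics/top0.png

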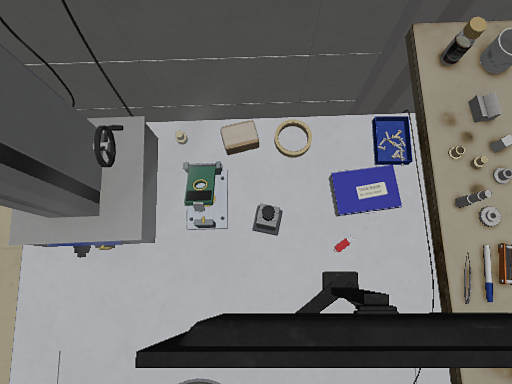

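The nest is at about (262,195) in the side view and (207,200) in the top view. The cover stands ajar with its hinge towards +x. The stand and probe are at (223,215) side and (267,215) top, and the USB stick is at (342,244) top. Next I'll measure.

```bash
python3 - <<'E'
from h import *
T=dict(np.load("top0.npz")); S=dict(np.load("side0.npz"))
for n,c in(("T",T),("S",S)):
    im=cv2.resize(c["image"][130:270,160:300] if n=="T" else c["image"][130:270,180:320],None,fx=4.2,fy=4.2,interpolation=cv2.INTER_CUBIC); cv2.imwrite(f"pics/z{n}.png",im)
    P=cloud(c); hsv=cv2.cvtColor(c["image"],cv2.COLOR_BGR2HSV)
    box=(P[...,0]>.3)&(P[...,0]<.85)&(P[...,1]>-.3)&(P[...,1]<.25)&(c["depth"]>0)
    g=cv2.inRange(hsv,(50,80,40),(90,255,255))>0; g&=box
    Q=P[g]; print(n,"green",g.sum(),Q.min(0),Q.max(0),Q.mean(0))
    m=Q.mean(0);u,s,vt=np.linalg.svd(Q-m,full_matrices=False); print(vt,s/np.sqrt(len(Q)))
    # bottom plate of nest: z 8..16mm ; stand top z 88..92; probe z>95
    for lo,hi in((.007,.017),(.08,.095),(.1,.16)):
        k=box&(P[...,2]>lo)&(P[...,2]<hi); nl,lab,st,ce=cv2.connectedComponentsWithStats(k.astype(np.uint8))
        for i in range(1,nl):
            if st[i,4]>15:
                q=P[lab==i]; print(n,lo,st[i],q.min(0).round(4),q.max(0).round(4),q.mean(0).round(4))
E
```

```text
T green 517 [ 0.4921007  -0.05478847  0.08771325] [0.58708948 0.00357354 0.14404669] [ 0.54589955 -0.03112456  0.11567485]
[[-0.89181571  0.04569595  0.45008513]
 [ 0.04232411  0.99894964 -0.01755813]
 [-0.45041471  0.00339083 -0.89281302]] [0.03223321 0.01714222 0.00243099]
T 0.007 [285 123  11   4  16] [ 0.7131 -0.2525  0.0071] [ 0.7177 -0.227   0.0166] [ 0.7157 -0.2404  0.012 ]
T 0.007 [297 125   9   7  16] [ 0.6972 -0.2777  0.0085] [ 0.7135 -0.2578  0.0167] [ 0.706  -0.2694  0.0127]
T 0.007 [156 137   2  19  20] [0.6439 0.1009 0.0075] [0.6924 0.1029 0.0169] [0.6682 0.1017 0.012 ]
T 0.007 [275 143  28  14  37] [ 0.6306 -0.2658  0.007 ] [ 0.6651 -0.1989  0.0169] [ 0.64   -0.2293  0.012 ]
T 0.007 [236 149  14   4  16] [ 0.6474 -0.1324  0.0078] [ 0.6535 -0.099   0.0165] [ 0.6503 -0.1151  0.012 ]
T 0.007 [155 157   3  65  75] [0.4777 0.1007 0.007 ] [0.6412 0.1032 0.0169] [0.5598 0.1022 0.0118]
T 0.007 [ 187  169   41   61 1134] [ 0.4545 -0.0751  0.0071] [0.603  0.0245 0.0168] [ 0.511  -0.0402  0.012 ]
T 0.007 [196 183   9   5  35] [ 0.5581 -0.0183  0.0094] [0.5686 0.0022 0.0158] [ 0.5
[... 2290 characters left out ...]
240] [ 0.6302 -0.2932  0.0071] [ 0.7229 -0.2469  0.0169] [ 0.6707 -0.282   0.012 ]
S 0.08 [216 142  26   7 133] [0.4271 0.0972 0.0801] [0.4881 0.1067 0.095 ] [0.4544 0.1021 0.0876]
S 0.08 [250 143  78   8 422] [0.5096 0.0972 0.0801] [0.6945 0.1089 0.0949] [0.6075 0.1028 0.0875]
S 0.08 [271 161  19  23 157] [ 0.5605 -0.0742  0.0801] [0.6005 0.0108 0.095 ] [ 0.5877 -0.0398  0.0898]
S 0.08 [208 199  31  18 323] [ 0.4437 -0.2     0.0801] [ 0.4979 -0.1532  0.0949] [ 0.4728 -0.1835  0.0877]
S 0.1 [ 214  105  118   68 4592] [ 0.4176 -0.0584  0.1   ] [0.6999 0.25   0.1599] [0.5553 0.1123 0.1283]
S 0.1 [215 175  16  28 400] [ 0.4567 -0.1881  0.1001] [ 0.4847 -0.1611  0.1471] [ 0.4719 -0.1804  0.1274]
```

```bash
ls pics
```

```text
side0.png
top0.png
zS.png
zT.png
```

View pics/zS.png

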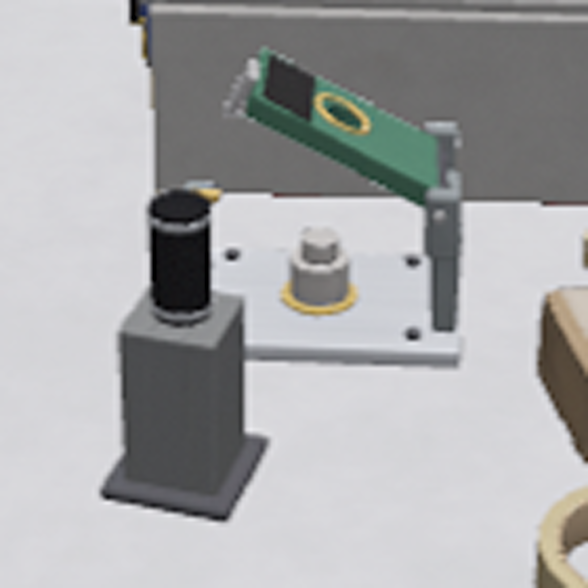

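View pics/zT.png

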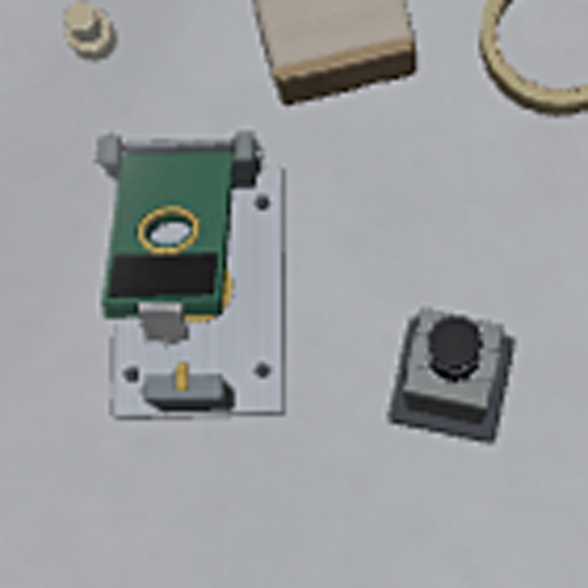

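```bash
python3 - <<'E'
from h import *
T=dict(np.load("top0.npz")); S=dict(np.load("side0.npz"))
for c in(T,S):
    P=cloud(c); xy=P[...,:2]
    box=(P[...,0]>.44)&(P[...,0]<.62)&(P[...,1]>-.1)&(P[...,1]<.05)&(c["depth"]>0)
    k=box&(P[...,2]>.009)&(P[...,2]<.015)
    print(cv2.minAreaRect((xy[k]*1000).astype(np.float32)))
    # handle circle: cylinder fit
    b=(P[...,0]>.44)&(P[...,0]<.5)&(P[...,1]>-.2)&(P[...,1]<-.14)&(P[...,2]>.1)
    for lo,hi in((.1,.12),(.12,.14),(.14,.15)):
        q=P[b&(P[...,2]>lo)&(P[...,2]<hi)]
        A=np.c_[2*q[:,:2],np.ones(len(q))]; r=np.linalg.lstsq(A,(q[:,:2]**2).sum(1),rcond=None)[0]
        print(lo,len(q),r[:2],np.sqrt(r[2]+r[0]**2+r[1]**2),q.min(0),q.max(0))
    b2=(P[...,0]>.42)&(P[...,0]<.52)&(P[...,1]>-.23)&(P[...,1]<-.12)
    q=P[b2&(P[...,2]>.087)&(P[...,2]<.093)]; print("block",cv2.minAreaRect((q[:,:2]*1000).astype(np.float32)))
E
```

```text
((528.3987426757812, -24.838775634765625), (148.557373046875, 98.93185424804688), 0.45502614974975586)
0.1 15 [ 0.47159983 -0.17132699] 0.013750363626929434 [ 0.45754497 -0.18316568  0.10057992] [ 0.46556988 -0.1589825   0.11860113]
0.12 12 [ 0.47170022 -0.17125842] 0.013884513902241227 [ 0.45757727 -0.18256293  0.1230572 ] [ 0.46543153 -0.15899791  0.1368335 ]
0.14 142 [ 0.47109206 -0.17140739] 0.010076401786787339 [ 0.45817242 -0.18464446  0.14014213] [ 0.4844612  -0.15714119  0.14935114]
block ((471.2894592285156, -171.25282287597656), (46.11862564086914, 45.61546325683594), 75.6331787109375)
((535.9864501953125, -25.82361602783203), (133.2772216796875, 104.57823944091797), 0.2531043589115143)
0.1 137 [ 0.47114998 -0.17298074] 0.012617356145169994 [ 0.45795923 -0.18769063  0.10005785] [ 0.48431471 -0.17452471  0.11991262]
0.12 143 [ 0.47125926 -0.17360283] 0.012283428872912866 [ 0.45705332 -0.18805624  0.12000149] [ 0.48459875 -0.17330022  0.13994825]
0.14 120 [ 0.47097537 -0.17454378] 0.01046085562194879 [ 0.45671712 -0.187944    0.14020878] [ 0.48465336 -0.1610816   0.14709054]
block ((471.1263122558594, -172.16969299316406), (47.82511901855469, 46.69925308227539), 78.20387268066406)
```

The nest sits at about (0.528, -0.025) with yaw near 0 and the cover at about 0.47 rad. The probe is at about (0.471, -0.172). I'll move the arm in with the gripper shut, keeping clear of the column.

Request:
carry_out(steps=[[0.019,-0.039,0.01,3.7,1],[0.019,-0.039,0.01,3.7,1],[0.019,-0.039,0.01,3.7,1],[0.019,-0.039,0.01,3.7,1],[0.019,-0.039,0.01,3.6,1],[0.01,-0.046,0,0,1],[0.01,-0.046,0,0,1],[0.01,-0.046,0,0,1]])

```text
clock: 1.1
ee_pos: [0.33, 0.2734, 0.2771]
orientation: [0.026, -3.14, 0.013]
contact_force: [0.4, -0.1, -0.2]
finger_gap: 0.0
```

Request:
carry_out(steps=[[0.012,-0.045,0,0,1],[0.012,-0.045,0,0,1],[0.012,-0.045,0,0,1],[0.015,-0.04,0,0,1]])

```text
clock: 1.6
ee_pos: [0.3807, 0.0912, 0.2761]
orientation: [0.026, -3.139, 0.012]
contact_force: [1.0, 0.5, -0.0]
finger_gap: -0.002
```

```bash
cat > look.py <<'E'
import sys; from h import *
n=sys.argv[1]; ims=[]
for k in("side","top"):
    c=read_camera(k); np.savez(f"{k}_{n}.npz",**c); ims.append(c["image"])
cv2.imwrite(f"pics/{n}.png",cv2.resize(np.hstack(ims),(800,300),interpolation=cv2.INTER_AREA))
s=robot.get_state(); print(s["clock"],s["q"].round(3),s["ee_pos"].round(4),s["contact_force"].round(2),s["finger_gap"])
E
python3 look.py a1
```

```text
1.7 [-0.805 -0.139  0.417  2.037  0.067  1.238  1.165] [0.3817 0.0883 0.2762] [ 0.25  0.4  -0.5 ] 0.004011941866109769
```

View pics/a1.png

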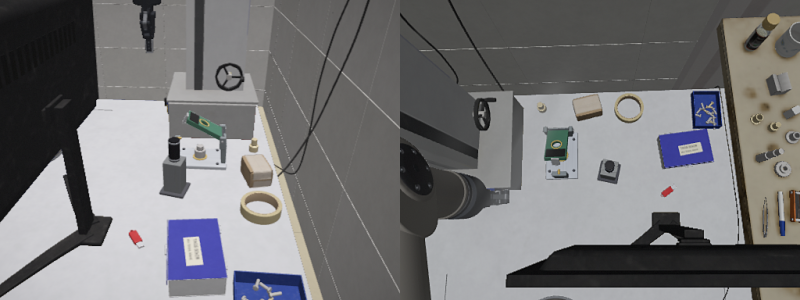

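The arm's elbow leans to the left, away from the monitor, and there is no contact force. I'll continue to a point above the strip.

Request:
carry_out(steps=[[0.02,-0.04,0,0,1],[0.025,-0.035,0,0,1],[0.03,-0.02,0,0,1],[0.03,-0.015,0,0,1],[0.02,-0.004,-0.02,0,1],[0,0,-0.03,0,1],[0,0,0,0,1]])

```text
clock: 2.58
ee_pos: [0.5092, -0.0248, 0.2235]
orientation: [0.022, -3.138, 0.01]
contact_force: [0.2, 0.2, -0.1]
finger_gap: 0.001
```

```bash
python3 look.py a2
```

```text
2.675 [-0.618  0.184  0.66   1.884 -0.119  1.113  1.672] [ 0.5112 -0.0248  0.2261] [-0.57  0.    0.65] -0.0006309486958964747
```

View pics/a2.png

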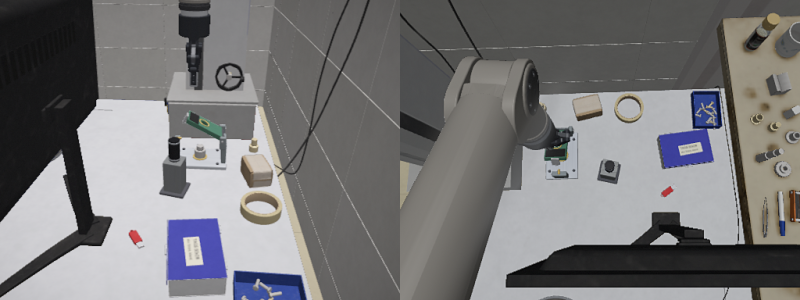

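```bash
cat > clr.py <<'E'
import sys; from h import *
n=sys.argv[1]
A=dict(np.load(f"top_{n}.npz")); B=dict(np.load("top0.npz"))
P=cloud(A); m=(A["depth"]>0)&((B["depth"]-A["depth"]>.03)|(B["depth"]==0))
Q=P[m&(P[...,2]>.1)]
for z in np.arange(.1,.9,.08):
    q=Q[(Q[:,2]>=z)&(Q[:,2]<z+.08)]
    if len(q): print(round(z,2),len(q),q.min(0).round(3),q.max(0).round(3))
# nearest to column / monitor boxes
for nm,lo,hi in(("col",(.47,.15,0),(.66,.30,1)),("base",(.42,.10,0),(.7,.35,.13)),("mon",(.21,-1,0),(.30,-.02,.52))):
    d=np.maximum(np.maximum(np.array(lo)-Q,Q-np.array(hi)),0); d=np.linalg.norm(d,axis=1); i=d.argmin(); print(nm,d[i].round(3),Q[i].round(3))
E
python3 clr.py a2
```

```text
0.1 9 [ 0.445 -0.692  0.107] [0.884 0.362 0.148]
0.18 44 [ 0.264 -0.496  0.208] [ 0.511 -0.017  0.258]
0.26 406 [ 0.272 -0.48   0.26 ] [0.657 0.277 0.339]
0.34 685 [ 0.283 -0.268  0.34 ] [0.657 0.188 0.42 ]
0.42 803 [ 0.26  -0.443  0.42 ] [0.634 0.187 0.5  ]
0.5 1078 [ 0.245 -0.388  0.506] [0.553 0.001 0.58 ]
0.58 16890 [ 0.283 -0.068  0.58 ] [0.551 0.024 0.66 ]
0.66 16318 [ 0.28  -0.045  0.66 ] [0.405 0.023 0.713]
col 0.0 [0.634 0.186 0.465]
base 0.002 [0.445 0.108 0.132]
mon 0.0 [ 0.298 -0.331  0.296]
```

Request:
carry_out(steps=[[-0.001,0,-0.03,0,1],[-0.001,0,-0.03,0,1],[0,0,-0.02,0,1],[0,0,-0.01,0,1],[-0.001,0,-0.008,0,1],[-0.001,0,-0.008,0,1],[-0.001,0,-0.008,0,1]])

```text
clock: 3.55
ee_pos: [0.5131, -0.0217, 0.1184]
orientation: [-0.029, 3.12, 0.001]
contact_force: [-0.6, 0.9, 2.2]
finger_gap: 0.002
```

Request:
carry_out(steps=[[-0.004,-0.003,-0.007,0,1],[-0.004,-0.001,-0.007,0,1],[-0.003,0,-0.006,0,1]])

```text
clock: 3.92
ee_pos: [0.5049, -0.0257, 0.0997]
orientation: [-0.029, 3.114, 0.003]
contact_force: [-5.1, 1.4, 36.0]
finger_gap: -0.003
```

```bash
python3 look.py a3; python3 - <<'E'
import cv2; i=cv2.imread('pics/a3.png')
import numpy as np
c=np.load('side_a3.npz')['image'][60:270,150:320]; cv2.imwrite('pics/a3z.png',cv2.resize(c,None,fx=3.4,fy=2.8*1.0+.0,interpolation=2))
E
```

```text
4.025 [-0.543  0.327  0.607  2.048 -0.261  0.811  1.804] [ 0.5048 -0.0257  0.1   ] [-0.5   0.19 13.4 ] 0.0006303098932461085
```

View pics/a3z.png

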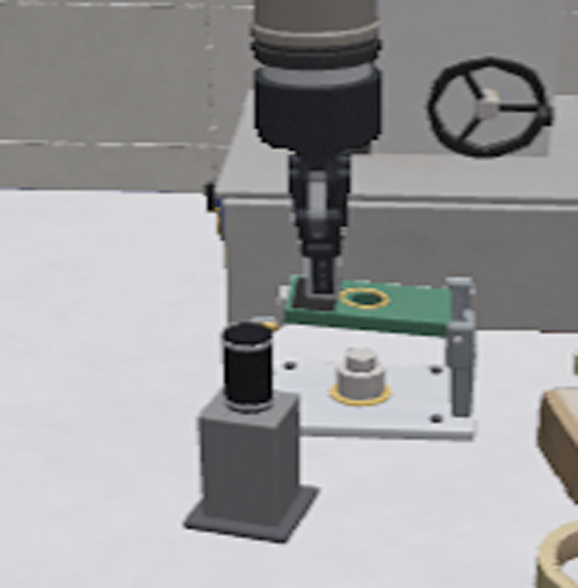

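The fingers bear on the black strip about 8 mm from shut, and the force is already at the catch. I'll push on in small steps.

Request:
carry_out(steps=[[-0.001,0,-0.003,0,1]])

```text
clock: 4.15
ee_pos: [0.5049, -0.0257, 0.0995]
orientation: [-0.028, 3.113, 0.007]
contact_force: [-7.8, 1.5, 26.7]
finger_gap: 0.004
```

Request:
carry_out(steps=[[-0.001,0,-0.003,0,1]])

```text
clock: 4.28
ee_pos: [0.5045, -0.0257, 0.0972]
orientation: [-0.028, 3.111, 0.008]
contact_force: [1.2, -0.2, 1.4]
finger_gap: 0.003
```

Request:
carry_out(steps=[[0,0,-0.003,0,1]])

```text
clock: 4.4
ee_pos: [0.5043, -0.0257, 0.0942]
orientation: [-0.028, 3.111, 0.008]
contact_force: [-1.1, -0.1, 0.9]
finger_gap: 0.005
```

Request:
carry_out(steps=[[0,0,-0.002,0,1]])

```text
clock: 4.53
ee_pos: [0.5039, -0.0258, 0.0918]
orientation: [-0.028, 3.112, 0.008]
contact_force: [-3.2, 0.6, 15.1]
finger_gap: -0.001
```

Request:
carry_out(steps=[[0,0,-0.002,0,1]])

```text
clock: 4.65
ee_pos: [0.5039, -0.0259, 0.0914]
orientation: [-0.027, 3.113, 0.01]
contact_force: [-9.4, 0.8, 32.7]
finger_gap: -0.004
```

```bash
python3 look.py a4; python3 - <<'E'
import cv2
import numpy as np
c=np.load('side_a4.npz')['image'][60:270,150:320]; cv2.imwrite('pics/a4z.png',cv2.resize(c,None,fx=3.4,fy=2.8,interpolation=2))
E
```

```text
4.75 [-0.531  0.339  0.598  2.057 -0.278  0.792  1.82 ] [ 0.5039 -0.0259  0.0916] [-7.6   1.22 22.89] 0.0014347448515700395
```

View pics/a4z.png

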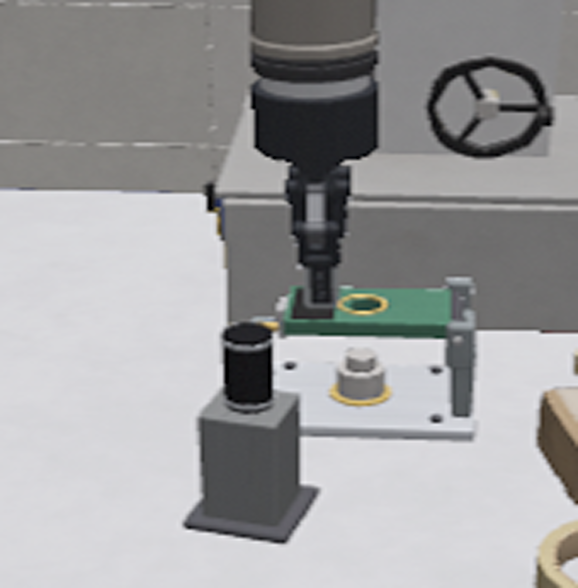

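The cover is level, the force held steady at about 23 N, and the tip is at 92 mm, so it is shut. I'll lift off and check that it stays.

Request:
carry_out(steps=[[0,0,0.005,0,1],[0,0,0.02,0,1],[0,0,0.04,0,1],[0,0,0.05,0,1],[0,0,0.05,0,1],[-0.02,-0.02,0.02,0,0],[-0.02,-0.03,0.0,0,-0.5],[0,0,0,0,-1]])

```text
clock: 5.75
ee_pos: [0.4575, -0.078, 0.2769]
orientation: [-0.028, 3.124, 0.004]
contact_force: [0.1, -0.4, -0.5]
finger_gap: 0.638
```

```bash
python3 look.py a5; python3 - <<'E'
from h import *
from scipy.spatial.transform import Rotation as R
s=robot.get_state(); print(R.from_rotvec(s["orientation"]).as_matrix().round(4))
S=dict(np.load("side_a5.npz")); T=dict(np.load("top_a5.npz"))
for c in(S,T):
    P=cloud(c); hsv=cv2.cvtColor(c["image"],cv2.COLOR_BGR2HSV)
    g=(cv2.inRange(hsv,(50,80,40),(90,255,255))>0)&(P[...,0]>.45)&(P[...,0]<.62)&(abs(P[...,1]+.025)<.06)&(P[...,2]>.088)
    Q=P[g]; print(g.sum(),Q.min(0),Q.max(0), np.polyfit(Q[:,0],Q[:,2],1)) if g.any() else 0
cv2.imwrite('pics/a5z.png',cv2.resize(S['image'][60:270,150:320],None,fx=3,fy=2.8,interpolation=2))
E
```

```text
5.85 [-0.625  0.006  0.707  1.919 -0.009  1.201  1.679] [ 0.4589 -0.0752  0.2768] [0.68 0.68 0.33] 0.8091808274944238
[[-0.9996 -0.022   0.0173]
 [-0.0219  0.9998  0.0029]
 [-0.0173  0.0025 -0.9998]]
378 [ 0.48177834 -0.05748646  0.08801777] [0.58249954 0.00591116 0.09403367] [0.00694363 0.08747646]
```

View pics/a5z.png

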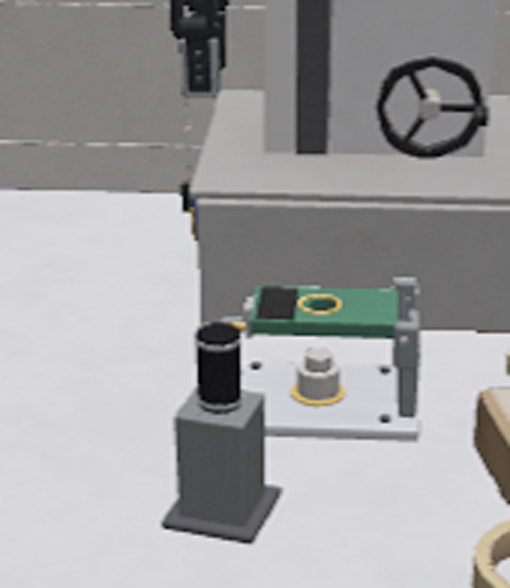

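View pics/a5.png

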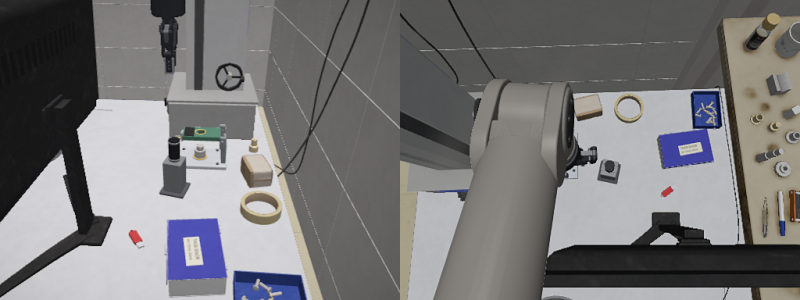

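The cover holds itself shut and is level. Next I measure the hole and check clearance over the monitor.

```bash
python3 clr.py a5; cat > hole.py <<'E'
import sys; from h import *
S=dict(np.load(f"side_{sys.argv[1]}.npz")); hsv=cv2.cvtColor(S["image"],cv2.COLOR_BGR2HSV)
m=cv2.inRange(hsv,(15,90,90),(32,255,255)); 
r=proj(S,(.528,-.025,.092)); print("expected",r)
k=np.zeros_like(m); x,y=r.astype(int); k[y-9:y+10,x-14:x+15]=255; m&=k
v,u=np.nonzero(m); print(len(u),u.min(),u.max(),v.min(),v.max())
G=np.array([ray(S,a,b,.0925) for a,b in zip(u,v)])[:,:2]
A=np.c_[2*G,np.ones(len(G))]; f=np.linalg.lstsq(A,(G**2).sum(1),rcond=None)[0]; print("circle",f[:2],np.sqrt(f[2]+f[0]**2+f[1]**2))
print(G.min(0),G.max(0),cv2.minEnclosingCircle((G*1000).astype(np.float32)))
E
python3 hole.py a5
```

```text
0.1 18 [ 0.417 -0.692  0.106] [0.884 0.364 0.178]
0.18 8 [ 0.264 -0.498  0.188] [0.63  0.218 0.221]
0.26 115 [ 0.272 -0.478  0.264] [0.657 0.278 0.34 ]
0.34 463 [ 0.283 -0.268  0.34 ] [0.657 0.188 0.42 ]
0.42 439 [ 0.259 -0.442  0.42 ] [0.634 0.189 0.5  ]
0.5 58 [ 0.245 -0.388  0.5  ] [ 0.456 -0.079  0.524]
0.58 7153 [ 0.31  -0.124  0.583] [ 0.495 -0.03   0.66 ]
0.66 27405 [ 0.28  -0.116  0.66 ] [ 0.455 -0.027  0.717]
col 0.0 [0.634 0.186 0.465]
base 0.002 [0.459 0.338 0.132]
mon 0.0 [ 0.298 -0.33   0.298]
expected [255.95981021 168.06556708]
38 249 263 165 171
circle [ 0.52803498 -0.0255779 ] 0.014362570841210003
[ 0.51280243 -0.04013374] [ 0.54327676 -0.0108232 ] ((528.1491088867188, -25.592540740966797), 15.981603622436523)
```

Request:
carry_out(steps=[[0.004,-0.03,0,0,-1],[0.004,-0.03,0,0,-1],[0.003,-0.03,0,0,-1],[0.002,-0.007,-0.03,0,-1],[0,0,-0.03,0,-1],[0,0,0,0,-1],[0,0,0,0,-1]])

```text
clock: 6.72
ee_pos: [0.4762, -0.1671, 0.2116]
orientation: [-0.057, 3.13, -0.0]
contact_force: [0.5, -0.1, -0.2]
finger_gap: 1.001
```

```bash
python3 look.py a6; python3 clr.py a6|head -8;python3 - <<'E'
from h import *
from scipy.spatial.transform import Rotation as R
s=robot.get_state(); print(R.from_rotvec(s["orientation"]).as_matrix().round(4))
E
```

```text
6.825 [-0.45   0.199  0.805  1.926 -0.168  1.072  2.033] [ 0.4762 -0.1671  0.2119] [ 0.41 -0.13 -0.  ] 1.000964752545058
0.1 36 [ 0.417 -0.692  0.106] [0.884 0.359 0.178]
0.18 21 [ 0.264 -0.496  0.184] [0.63  0.219 0.254]
0.26 263 [ 0.272 -0.479  0.267] [0.657 0.277 0.338]
0.34 28 [ 0.283 -0.268  0.34 ] [0.657 0.189 0.419]
0.42 45 [ 0.259 -0.442  0.421] [0.634 0.188 0.49 ]
0.5 643 [ 0.246 -0.388  0.507] [ 0.523 -0.135  0.58 ]
0.58 16347 [ 0.277 -0.214  0.58 ] [ 0.515 -0.058  0.66 ]
0.66 13283 [ 0.276 -0.132  0.66 ] [ 0.363 -0.041  0.704]
[[-9.993e-01 -3.670e-02  1.180e-02]
 [-3.670e-02  9.993e-01  6.000e-04]
 [-1.190e-02  1.000e-04 -9.999e-01]]
```

View pics/a6.png

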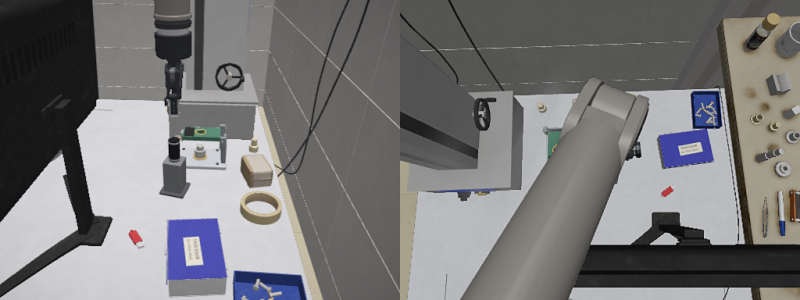

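Request:
carry_out(steps=[[-0.005,-0.005,-0.015,0,-1],[-0.001,0,-0.015,0,-1],[-0.001,0,-0.015,0,-1],[0,0,0,0,-1]])

```text
clock: 7.32
ee_pos: [0.4689, -0.172, 0.1647]
orientation: [-0.058, 3.128, 0.001]
contact_force: [-0.9, -0.1, 0.9]
finger_gap: 0.995
```

```bash
python3 look.py a7; python3 clr.py a7|head -8
```

```text
7.425 [-0.408  0.252  0.79   1.99  -0.224  0.969  2.099] [ 0.4701 -0.1724  0.166 ] [-0.1  -0.16  0.89] 0.9997285042627894
0.1 37 [ 0.417 -0.691  0.107] [0.883 0.361 0.178]
0.18 50 [ 0.264 -0.498  0.185] [0.63  0.218 0.254]
0.26 121 [ 0.272 -0.479  0.261] [0.656 0.278 0.339]
0.34 25 [ 0.283 -0.268  0.345] [0.657 0.188 0.419]
0.42 46 [ 0.259 -0.442  0.424] [0.634 0.188 0.5  ]
0.5 5960 [ 0.246 -0.387  0.502] [ 0.517 -0.094  0.58 ]
0.58 14035 [ 0.271 -0.167  0.58 ] [ 0.429 -0.038  0.66 ]
0.66 6427 [ 0.277 -0.112  0.66 ] [ 0.324 -0.033  0.689]
```

Request:
carry_out(steps=[[0.001,0,-0.014,0,-1],[0,0,-0.014,0,-1],[0,0,-0.014,0,-1],[0,0,-0.01,0,-1],[0,0,-0.008,0,-1],[0,0,0,0,-1]])

```text
clock: 8.18
ee_pos: [0.4714, -0.1723, 0.1018]
orientation: [-0.059, 3.125, 0.0]
contact_force: [-0.1, 0.4, 0.6]
finger_gap: 1.001
```

```bash
python3 look.py a8; python3 clr.py a8|tail -7; python3 - <<'E'
from h import *
S=dict(np.load("side_a8.npz"))
cv2.imwrite('pics/a8z.png',cv2.resize(S['image'][60:270,150:320],None,fx=3,fy=2.8,interpolation=2))
E
```

```text
8.275 [-0.343  0.353  0.736  2.047 -0.327  0.838  2.189] [ 0.4721 -0.1725  0.1026] [0.07 0.5  0.08] 0.9953665731406449
0.42 2263 [ 0.259 -0.443  0.42 ] [0.634 0.187 0.5  ]
0.5 6183 [ 0.245 -0.388  0.5  ] [ 0.479 -0.068  0.58 ]
0.58 12379 [ 0.267 -0.132  0.58 ] [ 0.387 -0.013  0.66 ]
0.66 4404 [ 0.278 -0.083  0.66 ] [ 0.311 -0.001  0.696]
col 0.0 [0.634 0.186 0.465]
base 0.001 [0.49  0.114 0.131]
mon 0.0 [ 0.298 -0.33   0.299]
```

View pics/a8z.png

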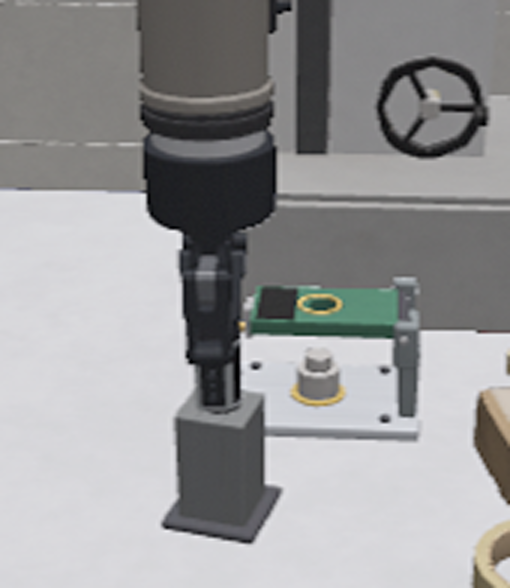

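The fingers straddle the handle and clear the stand's top. I'll close the gripper.

Request:
carry_out(steps=[[0,0,0,0,0],[0,0,0,0,0.5],[0,0,0,0,1],[0,0,0,0,1],[0,0,0,0,1],[0,0,0,0,1]], newtons=45)

```text
clock: 9.02
ee_pos: [0.473, -0.1727, 0.1039]
orientation: [-0.06, 3.12, -0.0]
contact_force: [-0.3, 0.3, 0.5]
finger_gap: 0.317
```

Request:
carry_out(steps=[[0,0,0.01,0,1],[0,0,0.015,0,1],[0,0,0.02,0,1],[0,0,0.02,0,1]])

```text
clock: 9.52
ee_pos: [0.4715, -0.1726, 0.1714]
orientation: [-0.058, 3.123, 0.0]
contact_force: [-0.5, 0.4, -1.4]
finger_gap: 0.314
```

Request:
carry_out(steps=[[0,0,0.02,0,1],[0,0,0.02,0,1],[0,0,0.02,0,1],[0,0,0.01,0,1],[0,0,0,0,1]])

```text
clock: 10.15
ee_pos: [0.4722, -0.1738, 0.2489]
orientation: [-0.056, 3.116, 0.0]
contact_force: [0.7, 0.6, -1.8]
finger_gap: 0.312
```

```bash
python3 look.py b1; cat > rod.py <<'E'
import sys; from h import *
from scipy.spatial.transform import Rotation as R
n=sys.argv[1]
s=robot.get_state(); print(R.from_rotvec(s["orientation"]).as_matrix()[:,2].round(4), s["ee_pos"].round(4))
S=dict(np.load(f"side_{n}.npz"))
p=proj(S,s["ee_pos"]).astype(int); y0=max(p[1]-70,0); x0=max(p[0]-80,0)
cv2.imwrite(f'pics/{n}z.png',cv2.resize(S['image'][y0:y0+140,x0:x0+160],None,fx=4,fy=4,interpolation=2)); print("crop",x0,y0)
hsv=cv2.cvtColor(S["image"],cv2.COLOR_BGR2HSV)
m=(cv2.inRange(hsv,(0,110,60),(8,255,255))|cv2.inRange(hsv,(172,110,60),(180,255,255)))
k=np.zeros_like(m); k[p[1]-20:p[1]+80,p[0]-25:p[0]+25]=255; m&=k
v,u=np.nonzero(m)
if len(u):
    print("red",len(u),u.min(),u.max(),v.min(),v.max(),u.mean(),v.mean())
    P=cloud(S)[m>0]; P=P[(S["depth"][m>0]>0)]; print("pts median",np.median(P,0))
E
python3 rod.py b1
```

```text
10.25 [-0.473  0.142  0.827  1.89  -0.124  1.137  2.006] [ 0.4715 -0.1736  0.2478] [ 0.55 -0.92 -1.87] 0.31210609020283814
[ 2.240e-02  9.000e-04 -9.997e-01] [ 0.4715 -0.1736  0.2478]
crop 141 54
red 27 219 223 157 162 221.22222222222223 159.33333333333334
pts median [ 0.46955204 -0.17738165  0.18492594]
```

View pics/b1z.png

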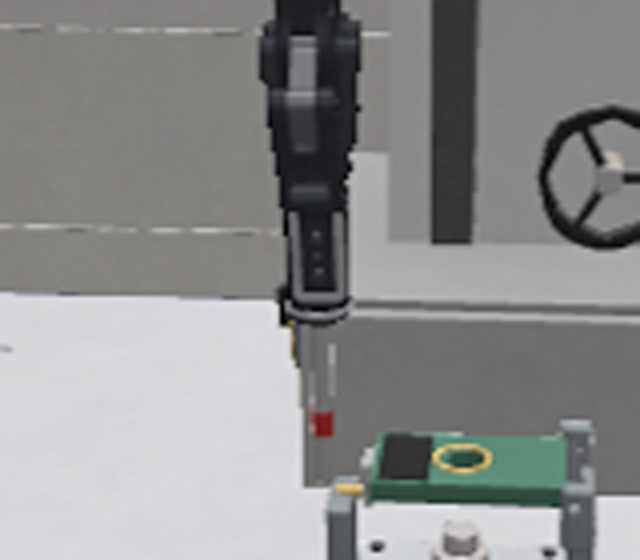

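The probe is held upright: the red band is at z ≈ 0.185, so the tip is at about 0.154, as expected. I'll carry it over the hole.

Request:
carry_out(steps=[[0.008,0.022,0,0,1],[0.01,0.025,0,0,1],[0.01,0.025,0,0,1],[0.01,0.025,0,0,1],[0.01,0.025,0,0,1],[0.006,0.018,0,0,1],[0.0,0.0,0,0,1],[0,0,0,0,1]])

```text
clock: 11.25
ee_pos: [0.5214, -0.0311, 0.241]
orientation: [-0.049, 3.133, -0.005]
contact_force: [-0.7, -0.2, -1.7]
finger_gap: 0.313
```

```bash
python3 look.py b2; python3 rod.py b2
```

```text
11.35 [-0.657  0.196  0.729  1.847 -0.141  1.142  1.722] [ 0.5215 -0.031   0.2411] [ 0.45 -0.6  -2.01] 0.318838947827594
[ 0.0088 -0.0023 -1.    ] [ 0.5215 -0.031   0.2411]
crop 173 32
red 22 250 253 131 136 251.5 133.27272727272728
pts median [ 0.51789791 -0.03492052  0.17641463]
```

View pics/b2z.png

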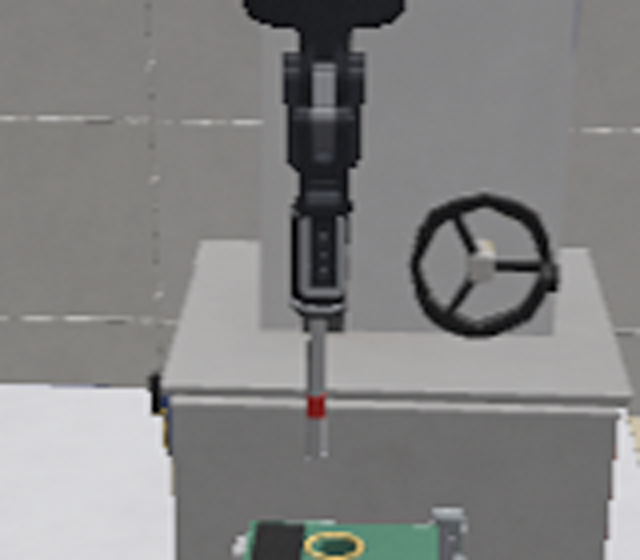

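View pics/b2.png

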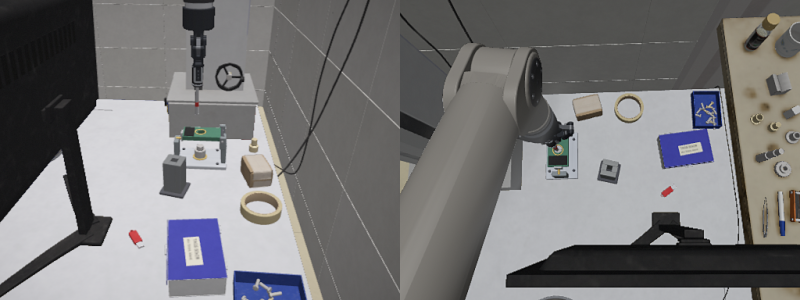

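The band is at about (0.518, -0.030, 0.177). It has to shift about (+10, +5) mm and go down 85 mm.

Request:
carry_out(steps=[[0.005,0.003,0,0,1],[0.004,0.002,0,0,1],[0,0,-0.01,0,1],[0,0,-0.01,0,1],[0,0,-0.01,0,1],[0,0,0,0,1]])

```text
clock: 12.1
ee_pos: [0.5302, -0.0275, 0.2085]
orientation: [-0.043, 3.134, -0.004]
contact_force: [-1.1, -0.1, -1.1]
finger_gap: 0.317
```

```bash
python3 look.py b3; python3 rod.py b3
```

```text
12.2 [-0.636  0.251  0.717  1.867 -0.184  1.08   1.75 ] [ 0.531  -0.0276  0.2096] [ 0.03  0.2  -1.53] 0.31512356164224137
[ 0.0097 -0.0024 -0.9999] [ 0.531  -0.0276  0.2096]
crop 178 46
red 21 254 257 145 150 255.52380952380952 147.14285714285714
pts median [ 0.52740736 -0.03135056  0.1441975 ]
```

View pics/b3z.png

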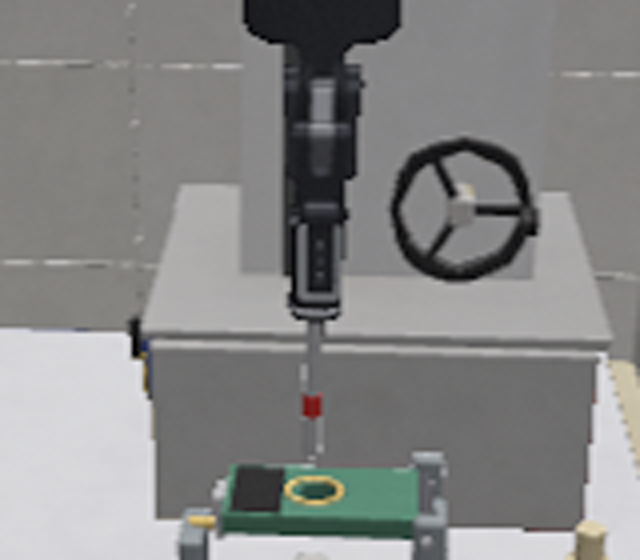

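Request:
carry_out(steps=[[0.001,0.001,-0.01,0,1],[0,0,-0.01,0,1],[0,0,-0.008,0,1],[0,0,0,0,1]])

```text
clock: 12.7
ee_pos: [0.5322, -0.0264, 0.1798]
orientation: [-0.044, 3.131, -0.004]
contact_force: [0.3, -0.5, -1.7]
finger_gap: 0.315
```

```bash
python3 look.py b4; python3 rod.py b4
```

```text
12.8 [-0.619  0.288  0.704  1.898 -0.216  1.02   1.775] [ 0.5328 -0.0264  0.1806] [ 0.31 -0.79 -1.14] 0.319435205633251
[ 0.0118 -0.0021 -0.9999] [ 0.5328 -0.0264  0.1806]
crop 178 59
red 21 255 258 157 162 256.5238095238095 159.14285714285714
pts median [ 0.52991685 -0.03064949  0.11662068]
```

View pics/b4z.png

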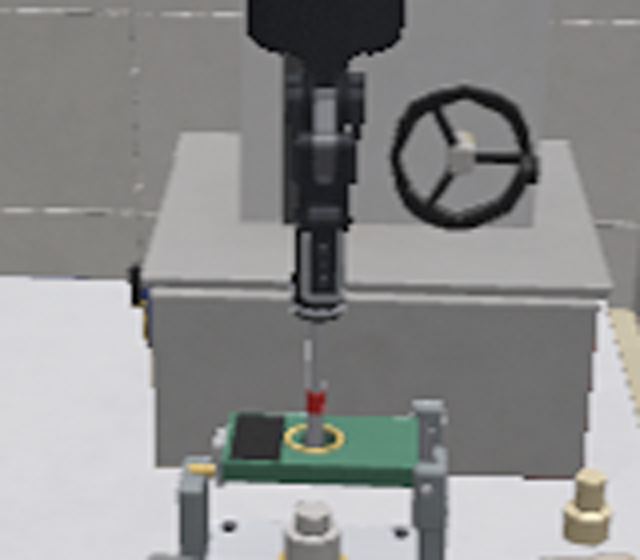

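The rod has entered the hole, centred to about 2 mm (slightly towards +x). I'll correct that while going down the remaining 24 mm.

Request:
carry_out(steps=[[-0.002,0,-0.006,0,1],[-0.001,0,-0.006,0,1],[0,0,-0.006,0,1],[0,0,0,0,1]])

```text
clock: 13.3
ee_pos: [0.5299, -0.0264, 0.1618]
orientation: [-0.044, 3.129, -0.003]
contact_force: [-0.0, -0.2, -1.7]
finger_gap: 0.315
```

```bash
python3 look.py b5; python3 rod.py b5
```

```text
13.4 [-0.61   0.305  0.696  1.925 -0.233  0.978  1.791] [ 0.5303 -0.0265  0.1624] [-0.21  0.16 -1.99] 0.3141064527307941
[ 0.0138 -0.0017 -0.9999] [ 0.5303 -0.0265  0.1624]
crop 177 68
red 20 254 257 165 169 255.5 167.0
pts median [ 0.52614599 -0.0305893   0.09665077]
```

View pics/b5z.png

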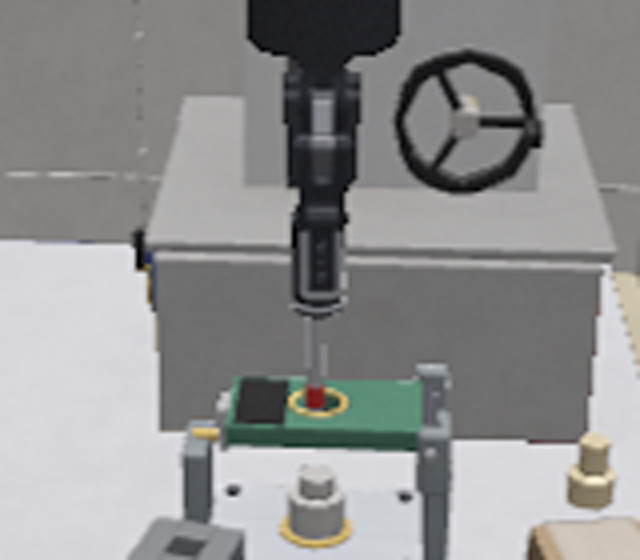

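Request:
carry_out(steps=[[0,0.001,-0.004,0,1],[0,0,-0.002,0,1],[0,0,0,0,1]])

```text
clock: 13.78
ee_pos: [0.5307, -0.0254, 0.1563]
orientation: [-0.044, 3.127, -0.003]
contact_force: [0.0, -0.9, -1.4]
finger_gap: 0.313
```

```bash
python3 look.py b6; python3 rod.py b6; python3 - <<'E'
from h import *
S=dict(np.load("side_b6.npz")); print(S["K"][0,0])
cv2.imwrite("pics/b6zz.png",cv2.resize(S["image"][140:200,225:295],None,fx=9,fy=9,interpolation=2))
E
```

```text
13.875 [-0.607  0.313  0.692  1.931 -0.24   0.965  1.795] [ 0.5308 -0.0254  0.1565] [ 0.29  0.4  -0.86] 0.3151776013798141
[ 0.0148 -0.0015 -0.9999] [ 0.5308 -0.0254  0.1565]
crop 177 70
red 20 254 258 167 170 256.0 168.5
pts median [ 0.52818872 -0.02972234  0.0930113 ]
447.8828674471083
```

View pics/b6zz.png

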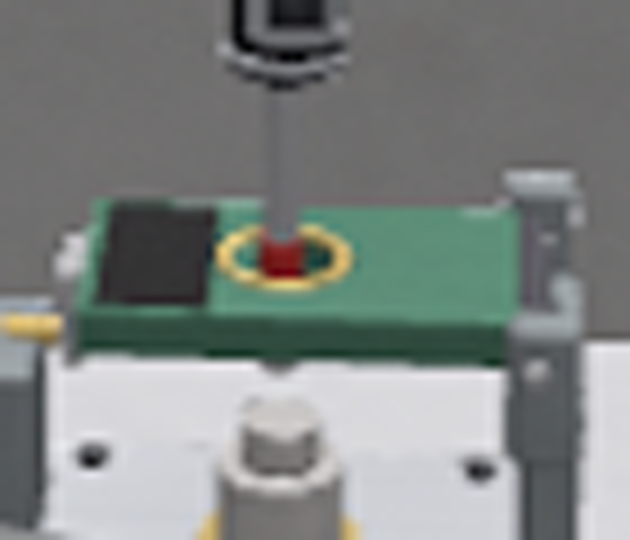

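The band now sits in the brass ring, with the rod tip just visible below the plate at about (256,180). I'll check the depth numerically from the band's top edge and the tip.

```bash
python3 - <<'E'
from h import *
S=dict(np.load("side_b6.npz"))
for z in(.056,.059,.062,.065,.095,.098,.101): print(z,proj(S,(.528,-.0305,z)).round(2))
im=S["image"]; print(im[160:184,256]); print(im[168,246:268])
s=robot.get_state(); print(s["qvel"].round(4),s["ee_pos"])
E
python3 hole.py b6
```

```text
0.056 [255.62 183.88]
0.059 [255.64 182.68]
0.062 [255.67 181.47]
0.065 [255.69 180.27]
0.095 [255.9  167.98]
0.098 [255.92 166.73]
0.101 [255.95 165.47]
[[110 107 108]
 [110 107 107]
 [109 107 107]
 [108 107 108]
 [110 108 108]
 [110 107 105]
 [115 113 105]
 [ 57  57 131]
 [ 28  29 122]
 [ 29  30 118]
 [ 24  19 113]
 [118 194 220]
 [123 156 139]
 [122 143  89]
 [125 148  97]
 [ 90 107  70]
 [ 66  78  50]
 [ 63  75  49]
 [ 62  75  47]
 [ 60  73  44]
 [ 86  89  82]
 [163 160 161]
 [219 215 215]
 [224 221 220]]
[[ 52  52  52]
 [ 52  49  50]
 [ 53  54  44]
 [109 176 203]
 [118 180 201]
 [108 126  78]
 [114 133  79]
 [ 79  94  81]
 [ 27  29 103]
 [ 25  27 119]
 [ 28  29 122]
 [ 26  28 123]
 [ 41  47  98]
 [ 58  68  44]
 [ 59  69  38]
 [ 55  65  41]
 [ 99 161 186]
 [113 176 198]
 [109 138 110]
 [120 140  89]
 [120 141  92]
 [119 141  93]]
[ 0.001  -0.0033  0.0011 -0.0021 -0.0001  0.0005  0.0012] [ 0.53081323 -0.02540887  0.15647356]
expected [255.95981021 168.06556708]
32 249 263 165 171
circle [ 0.52815764 -0.02585617] 0.0141995574775153
[ 0.51280243 -0.04013374] [ 0.54327676 -0.0108232 ] ((528.1577758789062, -25.61564064025879), 15.981463432312012)
```

```bash
python3 - <<'E'
from h import *
for i in range(3): read_camera("side")
s=robot.get_state(); print(s["clock"],s["ee_pos"],abs(s["qvel"]).max(),s["contact_force"],s["finger_gap"])
print(job.finish_job())
E
```

```text
14.025 [ 0.53085225 -0.02542353  0.15654253] 0.001483611861065334 [-0.79042238 -0.29082713 -1.44996456] 0.31643551221357086
the job is handed in; nothing more can be done
None
```

I pressed the cover shut, lifted the probe out of its stand, and lowered the rod through the guide hole. I handed the job in at 14.0 s while still gripping the probe. No verdict was reported.

- **Cover:** it stayed shut and level (slope about 0.007) after the fingers lifted off. The highest force I read was 36 N, with the fingertips on the strip during pressing.
- **Depth:** the red band's top edge measured z ≈ 0.098 m, so its middle is level with the cover's top at 0.092 m. The tip showed at z ≈ 0.062–0.064 m, about 14 mm above the part. These are good to about 1–2 mm.
- **Centring:** in the side view the rod is within about 1 mm of the hole's centre along x. The gripper hides the hole from the top camera, so y (about 0.2 mm off) comes from the arm's position and the side view only.
- **Upright and still:** the rod leans about 0.4°, worked out from the change in tool tilt since the grip. The arm was still, and the wrist read about 1.5 N downward, which fits the probe's weight alone, so there was no sign of touching the cover or part.
- **Other things on the bench:** I did not touch them and saw none of them move, but I did not measure their positions again at the end.

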